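Shift the plate shaker into its green speed range

ROBOT

A 6-joint arm with a two-finger parallel gripper is mounted at the origin on the work surface. World frame = base frame: x ahead of the robot, y to its left, z up, the work surface at z = 0. Lengths are in m, angles in rad, forces in N, time in s.
With the tool pointing down it reaches from about 0.35 to 0.775 m from the base axis. Payload 7.3 kg.
Tool frame: the origin (TCP) lies midway between the tips of the shut fingers; the grasp point (between the pads) lies 19 mm behind it (robot.grasp_offset is the z of the grasp point in the tool frame, in m); z points along the fingers, y is the direction in which the jaws open and shut (so a half turn about z gives the same grasp; the last joint's range is limited). The gripper opens to 92 mm and grips with 3 to 60 N. Pads are 19 mm wide; open, the fingers measure 130 mm over their backs; the gripper's body (75 mm by 190 mm) begins 47 mm behind the grasp point.
Start: joints at [-1.453, 0.342, 1.524, -0, 1.275, -0.146], TCP at [0.137, -0.507, 0.227] pointing down, gripper open.
Joint ranges: [-2.53, 2.53], [-0.77, 2.02], [0.04, 2.7], [-1, 4.14], [0.28, 2.66], [-3.11, 3.11]. Speed limits (rad/s): [2.57, 2.57, 3.14, 3.14, 3.14, 3.14].

INTERFACE

Orientations are given as [roll, pitch, yaw] about the fixed x, y, z axes, in that order (R = Rz(yaw) Ry(pitch) Rx(roll)).
In Python, from cell import observe, imaging, workorder, robot gives the robot as it stands. The module is installed in compiled form; this text tells all that it offers.
- The arm moves only by the tool send_rows, never from a script. Its argument "series" is a list of rows, each a list of 7 numbers: the shift along the tool's x, y, z in m, then the turn, a rotation vector about the tool's x, y, z in rad, then the closure, from 0 (fully open) to 1 (shut). A call has 1 to 5 rows; each row shifts and turns the commanded pose from where the row before left it, along the tool's axes as they then stand; what a row does not reach is not made up. A row lasts 1/12 s, in which the tool goes at most 41.7 mm and 7.16 degrees, less where a joint would pass 70% of its speed; a pose out of reach is approached as far as the arm can. A call is refused whole if a number of a shift passes 0.0417 or a number of a turn 0.125, either way. A call with a gripper value outside its range is refused whole. The fingers move at their own pace and stop on an object; "newtons" is the grip in N (left out, the last holds). Time passes only in rows, so rows that do not move let the fingers close. It gives the time, the measured TCP pose, the force and the opening at its end, in the units of the state.
- observe(): the state, without advancing time (a new reading comes with each control period).
- imaging.read_camera(name): name is "scene" or "top" or "wrist"; returns a dict with "color" (384x512x3 uint8, red, green, blue), "range_z" (384x512 float32, m along the optical axis (not along the pixel's ray), 0 where there is no reading), "vfov" (degrees; the focal length in pixels is half the picture's height over the tangent of half this angle, whatever the lens; pixels are square), "cx", "cy" (the principal point, pixels), "T" (4x4, takes a point from camera to world coordinates). Camera axes: x right, y down, z forward; pixel columns grow to the right and rows downward; lengths in m; the calibration is good to about 2 mm. A picture is of the moment at which its call begins.
- workorder.hand_in(): hands the job in, once; it reports no verdict.
The state is a dict: "time": time; "qpos": joint angles; "qvel": joint speeds; "joint_efforts": joint torques, N m; "tool_pos": TCP position; "tool_rot": TCP orientation; "contact_force": force on the tool from outside, world axes, zero at the start; "torque": the same for the moment, N m; "opening": finger opening in m.
Only numpy, scipy, OpenCV 4.12 (cv2) and the standard library are available. Lean on these libraries where they do the work, as an engineer would, in place of code of your own. Each camera call takes 0.05 s, during which the arm holds its last target.

TASK

The plate shaker is stopped with its gear lever in the white range. Without gripping the lever, push its knob with your fingertips back to neutral, through the H-shaped gate and fully home in the slot marked by the green tab. Leave the tube rack, the deep-well plate and the bottle where they stand, and take your hand away from the machine.

Things in the scene. Friction and masses are not known exactly. Their poses are not given: they have to be found in the camera images.
- shaker: bench plate shaker, cream, 430 x 330 mm, fixed. Origin on the bench straight under the gear gate's centre; x points away from the robot's side, y left, z up. Console nearest the robot: x -80..+85 mm, top at 112 mm, with a display (y +114) and a dial (y -115, 130 mm high) beside the gate. Black-matted platform beyond: x 97..347 mm, mat at 109, rim at 118 mm
- gate: steel gate plate, 150 x 126 mm, top at z = 120 mm; same origin and axes as the shaker. H-shaped opening: two slots along x, at y = +16 and -16 mm, joined by one cross channel along y at x = 0 (neutral), all 15 mm wide; the lever's 10 mm stem changes column only in neutral. The tongues between the slots have rounded noses
- knob (a point): centre of the gear lever's black barrel knob (33 mm across, 42 mm high, 10 mm stem). Pivot 30 mm above the shaker's origin, knob 162 mm from it: knob x = 162 sin(gear_rock), y = 162 cos(gear_rock) sin(gear_cross) mm in the shaker's frame; x about +35 or -35 home, 0 in neutral; y +29 or -29 in the columns; z about 190. Moves at 2 to 4 N; no spring, it stays where left
- gear_rock (a joint): fore-and-aft tilt of the lever (rad): 0 in neutral, + away from the robot (shaker's +x), - towards it; about +0.217 or -0.217 fully home against the slot end. To cross between columns it must lie within about 0.03 of 0
- gear_cross (a joint): sideways tilt of the lever (rad): + to the left (shaker's +y); about +0.184 in the left column, -0.184 in the right one, with 0.03 of play
- green_tab (a point): centre of the top of the green tab (16 x 26 x 2 mm) on the gate plate, past the end of the slot it marks. Tabs stand at x = +60 or -60, y = +29 or -29 mm in the shaker's frame, marking the slot with the same signs of x and y; the knob fully home is about 25 mm short of its tab. Green and yellow, both on the right, change places from run to run
- white_tab (a point): centre of the top of the white tab, same size; always at the slot towards the robot on the left (x = -60, y = +29 mm), where the lever starts, more or less home
- yellow_tab (a point): centre of the top of the yellow tab, same size; marks the other slot of the right column
- blue_tab (a point): centre of the top of the blue tab, same size; always at the far slot on the left (x = +60, y = +29 mm)
- rack_mid (a point): mid-height centre of the red 96-well tube rack (126 x 86 x 36 mm with its white tube strips, 18 mm above the bench), loose, on the bench at one side of the console; leave it alone
- plate_mid (a point): mid-height centre of the white deep-well plate (86 x 127 x 41 mm, its top 150 mm above the bench), loose, on the front of the shaker's platform; leave it alone
- bottle_mid (a point): mid-height centre of the amber bottle with blue cap (60 mm across, 140 mm high), loose, on the bench at the other side of the console; leave it alone

How it is judged:
By the outcome, as a careful person would: the job done as asked, in the order asked, and still so for the second after the job is handed in, with the robot touching nothing.
It also fails if it takes over 51 s, if anything falls off the work surface, if the arm or the gripper's body presses on something with over 40 N, if the wrist force passes 120 N, or if a joint passes its speed limit or range.

## Working session

There is one attempt and no reset: what is moved stays moved. The work goes in short steps, Python scripts to look and compute and a tool call to move; the robot and the scene stay as the last step left them, time stands still between calls to the robot, and variables do not carry over. Pictures are saved under pics/ and viewed, and the job is handed in when it is done.

Besides the shell and the picture viewer there is one more tool, called after "Emit:" as name([rows], argument=value, ...), one row to a line, values as JSON. send_rows: Moves the arm, as the interface text tells. Its arguments: {"type":"object","properties":{"series":{"type":"array","items":{"type":"array","items":{"type":"number"}}},"newtons":{"type":"number"}},"required":["series"]}

```bash
mkdir -p pics; python3 - <<'E'
from cell import observe, imaging, robot
import cv2
s=observe();print({k:(v if not hasattr(v,'round') else v) for k,v in s.items()})
for n in ["scene","top","wrist"]:
    c=imaging.read_camera(n);cv2.imwrite(f"pics/{n}0.png",c["color"][:,:,::-1]);print(n,c["vfov"],c["cx"],c["cy"],c["T"].round(4).tolist())
print(robot.grasp_offset,observe()["time"])
E
```

```text
{'time': 0.0, 'qpos': array([-1.45299597e+00,  3.42750206e-01,  1.52503232e+00,  2.60870784e-05,
        1.27541011e+00, -1.45977921e-01]), 'qvel': array([ 0.00035482,  0.00023357,  0.00064798, -0.00172302, -0.00087386,
       -0.00040358]), 'joint_efforts': array([-4.38348679e-04, -4.31243920e+01, -2.44222856e+01,  7.18801282e-02,
        5.60044439e-02, -1.52467323e-04]), 'tool_pos': array([ 0.13687413, -0.50641159,  0.22602537]), 'tool_rot': array([-3.14001332e+00, -2.57412801e-04,  2.63770462e-01]), 'contact_force': array([0.26447525, 0.5020857 , 0.00585409]), 'torque': array([ 0.00211415,  0.05625203, -0.00871192]), 'opening': 0.09176543106171475}
scene 57.489649017833585 255.3034094816825 191.62949258722708 [[0.8033, 0.4299, -0.4122, 0.9631], [0.5956, -0.5782, 0.5576, -0.4392], [0.0014, -0.6935, -0.7205, 0.7639], [0.0, 0.0, 0.0, 1.0]]
top 52.03953131666621 258.2125592852161 187.68084312650464 [[-0.0603, -0.9778, 0.2008, 0.4308], [-0.9982, 0.0581, -0.0168, 0.0465], [0.0048, -0.2014, -0.9795, 0.9826], [0.0, 0.0, 0.0, 1.0]]
wrist 65.82070224429366 260.6342967215966 190.96428982313248 [[0.2605, -0.9276, -0.2679, 0.2094], [-0.9655, -0.2508, -0.0704, -0.4873], [-0.0019, 0.2769, -0.9609, 0.3845], [0.0, 0.0, 0.0, 1.0]]
-0.0188 0.15
```

View pics/scene0.png

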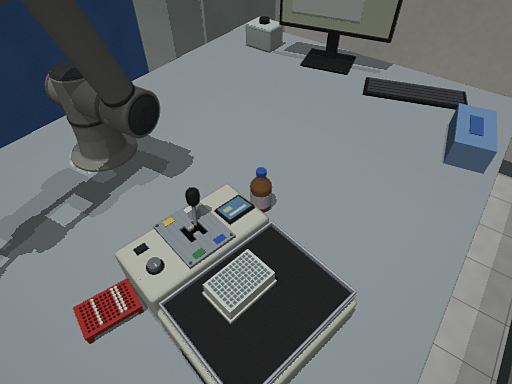

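View pics/top0.png

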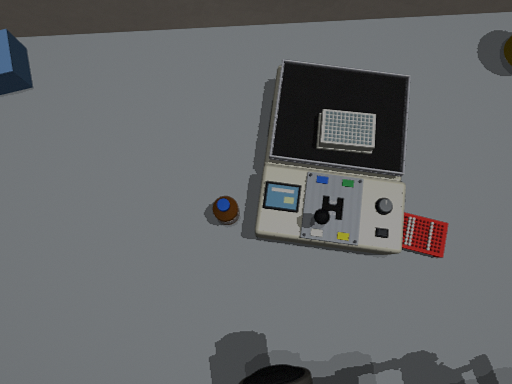

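The top view shows blue at (322,180), green at (348,184), white at (317,233), yellow at (343,237) and the knob at (321,217). Green is the far right slot. Next I'll measure these positions.

```bash
cat > h.py <<'E'
import numpy as np,cv2
from cell import observe, imaging
def pts(c):
    z=c["range_z"];f=192/np.tan(np.radians(c["vfov"])/2)
    v,u=np.mgrid[0:384,0:512]
    P=np.stack([(u-c["cx"])/f*z,(v-c["cy"])/f*z,z,np.ones_like(z)],-1)
    return (P@c["T"].T)[...,:3]
def tabs(c):
    P=pts(c);hsv=cv2.cvtColor(c["color"],cv2.COLOR_RGB2HSV)
    return P,hsv
LOC={"blue":(60,29),"green":(60,-29),"white":(-60,29),"yellow":(-60,-29)}
E
python3 - <<'E'
from h import *
for cam in ["top","scene"]:
    c=imaging.read_camera(cam);P,h=tabs(c)
    H,S,V=h[...,0].astype(int),h[...,1],h[...,2]
    zm=(P[...,2]>.11)&(P[...,2]<.135)
    A=[];B=[]
    for n,m in dict(blue=(H>105)&(H<130)&(S>150),green=(H>45)&(H<80)&(S>120),yellow=(H>20)&(H<32)&(S>130)).items():
        m=m&zm
        k,l,st,ce=cv2.connectedComponentsWithStats(m.astype(np.uint8))
        for i in range(1,k):
            if st[i,4]>12:print(cam,n,st[i,4],ce[i].round(1),P[l==i].mean(0).round(4))
    # knob
    m=(V<70)&(P[...,2]>.165)&(P[...,2]<.23)&(P[...,0]>.3)
    k,l,st,ce=cv2.connectedComponentsWithStats(m.astype(np.uint8))
    for i in range(1,k):
        if st[i,4]>12:
            q=P[l==i];print(cam,'knob',st[i,4],ce[i].round(1),q.mean(0).round(4),q.min(0).round(4),q.max(0).round(4))
    if cam=="top":
        for u,v in [(316,233),(322,180),(348,184),(343,237),(223,205),(425,235),(348,130),(384,205)]:print(u,v,P[v,u].round(4))
    im=c["color"]; 
    if cam=="top": cr=im[150:270,240:440]
    else: cr=im[160:290,100:300]
    cv2.imwrite(f"pics/{cam}_crop.png",cv2.resize(cr[:,:,::-1],None,fx=3.5,fy=3.5,interpolation=cv2.INTER_CUBIC))
E
```

```text
top blue 72 [322.  179.4] [ 0.6179 -0.1127  0.1207]
top green 69 [347.3 182.9] [ 0.6065 -0.1687  0.121 ]
top yellow 79 [342.3 235.8] [ 0.4895 -0.1453  0.1209]
top knob 194 [321.5 216. ] [ 0.5258 -0.0899  0.2005] [ 0.5115 -0.1054  0.1828] [ 0.5438 -0.0759  0.2078]
316 233 [ 0.4989 -0.0883  0.1214]
322 180 [ 0.6167 -0.1127  0.1202]
348 184 [ 0.6039 -0.17    0.1209]
343 237 [ 0.4867 -0.1465  0.1209]
223 205 [0.5701 0.1106 0.1384]
425 235 [ 0.4855 -0.3653  0.0304]
348 130 [ 0.7204 -0.1755  0.1509]
384 205 [ 0.5509 -0.243   0.1262]
scene blue 92 [9.2 3.4] [-1.2657  0.3908  0.1208]
scene blue 17 [260.1 175.9] [0.5768 0.104  0.131 ]
scene blue 61 [219.3 238.4] [ 0.6186 -0.1092  0.1236]
scene green 64 [198.2 253. ] [ 0.6074 -0.1662  0.1235]
scene yellow 54 [168.2 221.1] [ 0.49   -0.1429  0.1237]
scene knob 66 [392.5  28.3] [0.5376 1.0748 0.198 ] [0.5301 1.0666 0.1664] [0.544  1.0958 0.2286]
scene knob 213 [192.3 196.4] [ 0.5342 -0.0948  0.1954] [ 0.5161 -0.1058  0.167 ] [ 0.5447 -0.0773  0.2098]
```

View pics/top_crop.png

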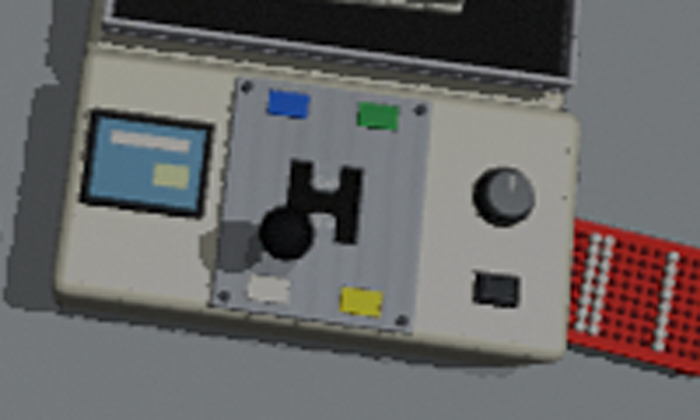

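View pics/scene_crop.png

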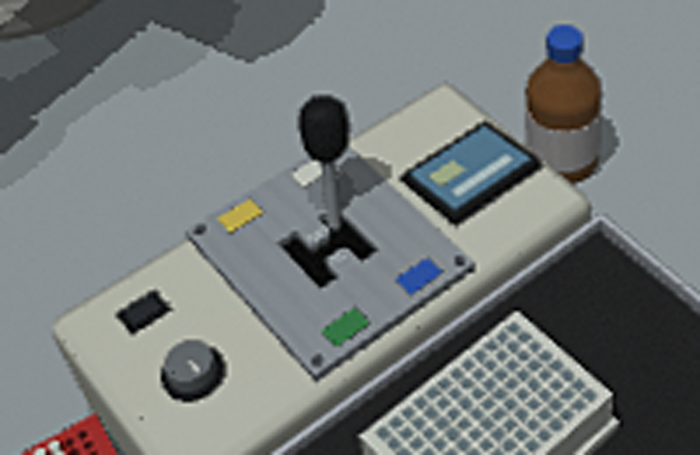

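Emit:
send_rows([
  [0,0,0,0,0,0.115,1],
  [0,0,0,0,0,0.115,1],
  [0,0,0,0,0,0.115,1],
  [0,0,0,0,0,0.115,1],
], newtons=20)

```text
time: 0.58
tool_pos: [0.1369, -0.5068, 0.2266]
tool_rot: [-3.141, 0.0, -0.202]
contact_force: [0.1, -0.6, -0.3]
opening: 0.0696
```

Emit:
send_rows([
  [0.0185,-0.037,0,0,0,0,1],
  [0.0185,-0.037,0,0,0,0,1],
  [0.0185,-0.037,0,0,0,0,1],
  [0.0185,-0.037,0,0,0,0,1],
  [0.0185,-0.037,0,0,0,0,1],
])

```text
time: 1.0
tool_pos: [0.2643, -0.3417, 0.2267]
tool_rot: [3.142, -0.0, -0.197]
contact_force: [0.6, -1.0, -0.3]
opening: 0.0362
```

Emit:
send_rows([
  [0.0185,-0.037,0,0,0,0,1],
  [0.0185,-0.037,0,0,0,0,1],
  [0.0185,-0.037,0,0,0,0,1],
  [0.0185,-0.037,0,0,0,0,1],
  [0.0185,-0.037,0,0,0,0,1],
])

```text
time: 1.42
tool_pos: [0.3913, -0.1782, 0.2269]
tool_rot: [3.141, -0.001, -0.196]
contact_force: [1.0, -0.1, -0.3]
opening: 0.0035
```

Emit:
send_rows([
  [0.0185,-0.037,0,0,0,0,1],
  [0.0185,-0.037,0,0,0,0,1],
  [0.0185,-0.037,0,0,0,0,1],
  [0,0,0,0,0,0,1],
])

```text
time: 1.75
tool_pos: [0.4697, -0.0765, 0.2267]
tool_rot: [-3.139, -0.002, -0.19]
contact_force: [-1.1, 0.2, 0.2]
opening: 0.0001
```

Emit:
send_rows([
  [0,0,0.026,0,0,0,1],
  [0,0,0.026,0,0,0,1],
  [0,0,0,0,0,0,1],
])

```text
time: 2.0
tool_pos: [0.4639, -0.0809, 0.1707]
tool_rot: [-3.141, 0.008, -0.195]
contact_force: [-1.4, 0.3, -1.2]
opening: 0.0004
```

```bash
cat >> h.py <<'E'
O=np.array([.5539,-.1277]);psi=-.196
R=np.array([[np.cos(psi),np.sin(psi)],[-np.sin(psi),np.cos(psi)]])
def loc(p): return np.r_[R@(np.asarray(p)[:2]-O),p[2]]
def shot(tag):
    s=observe();print("t",s["time"],"tcp loc mm",(loc(s["tool_pos"])*1e3).round(1),"F loc",(R@s["contact_force"][:2]).round(2),s["contact_force"][2].round(2))
    for cam in ["scene","wrist","top"]:
        c=imaging.read_camera(cam);P=pts(c);V=c["color"].max(-1)
        if cam=="scene":
            L=(P[...,:2]-O)@R.T
            m=(V<70)&(P[...,2]>.16)&(P[...,2]<.215)&(abs(L[...,0])<.07)&(abs(L[...,1])<.06)
            q=np.c_[L[m],P[m][:,2]]*1e3
            if len(q): print(cam,'knob n',len(q),'mean',q.mean(0).round(1),'min',q.min(0).round(1),'max',q.max(0).round(1))
        im=c["color"][:,:,::-1]
        if cam=="scene": im=im[150:280,110:290]
        if cam=="top": im=im[140:270,250:430]
        if cam=="wrist": im=im
        im=cv2.resize(im,(520,375),interpolation=cv2.INTER_CUBIC) 
        cv2.imwrite(f"pics/{cam}_{tag}.png",im)
E
python3 -c "
from h import *
shot('a')"
```

```text
t 2.0 tcp loc mm [-97.4  28.4 170.7] F loc [-1.44  0.06] -1.24
scene knob n 216 mean [-25.7  28.5 195. ] min [-46.   16.3 161.9] max [-16.2  46.1 209.4]
```

View pics/scene_a.png

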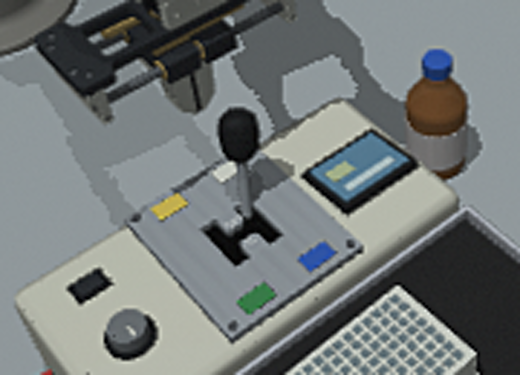

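View pics/wrist_a.png

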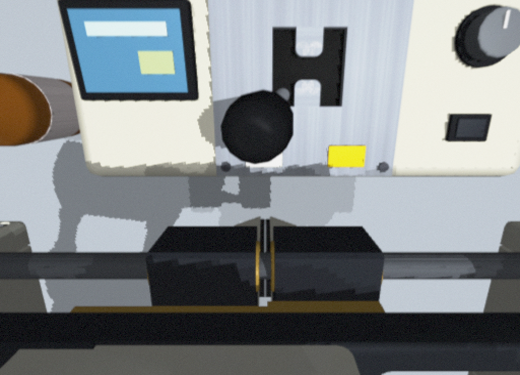

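Emit:
send_rows([
  [0.012,0,0,0,0,0,1],
  [0.01,0,0,0,0,0,1],
  [0.006,0,0,0,0,0,1],
  [0.004,0,0,0,0,0,1],
  [0.004,0,0,0,0,0,1],
])

```text
time: 2.57
tool_pos: [0.5021, -0.0893, 0.1756]
tool_rot: [3.141, -0.001, -0.196]
contact_force: [-3.5, 1.3, 2.0]
opening: 0.0006
```

Emit:
send_rows([
  [0.003,0,0,0,0,0,1],
  [0.003,0,0,0,0,0,1],
  [0.003,0,0,0,0,0,1],
  [0.003,0,0,0,0,0,1],
  [0.003,0,0,0,0,0,1],
])

```text
time: 2.98
tool_pos: [0.5166, -0.0919, 0.1747]
tool_rot: [3.142, 0.0, -0.196]
contact_force: [-2.3, 1.6, 1.8]
opening: 0.0005
```

```bash
python3 -c "
from h import *
shot('b')"
```

```text
t 2.9833 tcp loc mm [-43.5  27.9 174.7] F loc [-2.57  1.1 ] 1.77
scene knob n 242 mean [-13.1  29.1 197.9] min [-36.3  16.4 163.5] max [ -1.5  46.1 214.9]
```

View pics/scene_b.png

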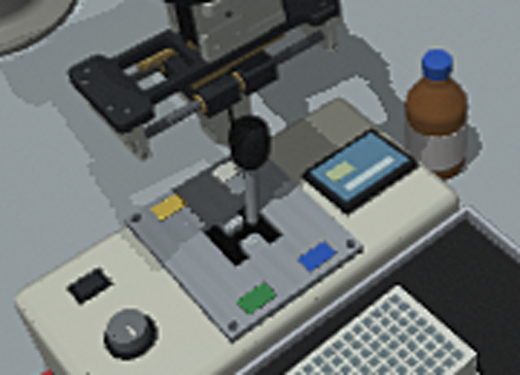

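View pics/wrist_b.png

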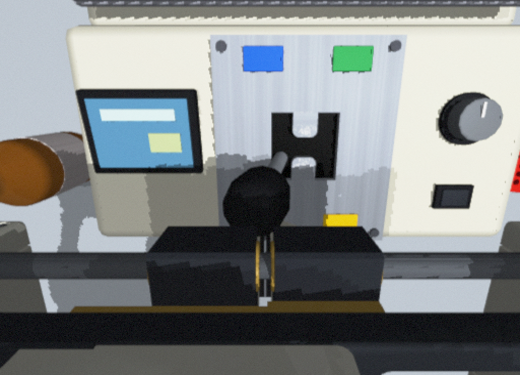

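Emit:
send_rows([
  [0.003,0,0,0,0,0,1],
  [0.003,0,0,0,0,0,1],
  [0.003,0,0,0,0,0,1],
  [0.003,0,0,0,0,0,1],
  [0.003,0,0,0,0,0,1],
])

```text
time: 3.55
tool_pos: [0.5317, -0.0949, 0.1747]
tool_rot: [3.142, -0.0, -0.196]
contact_force: [-3.5, 0.5, 1.4]
opening: 0.0005
```

```bash
python3 -c "
from h import *
shot('c')"
```

```text
t 3.55 tcp loc mm [-28.2  27.8 174.7] F loc [-3.57 -0.21] 1.4
scene knob n 248 mean [  2.   29.3 198.9] min [-20.3  16.7 162.6] max [ 13.8  48.2 214.9]
```

View pics/scene_c.png

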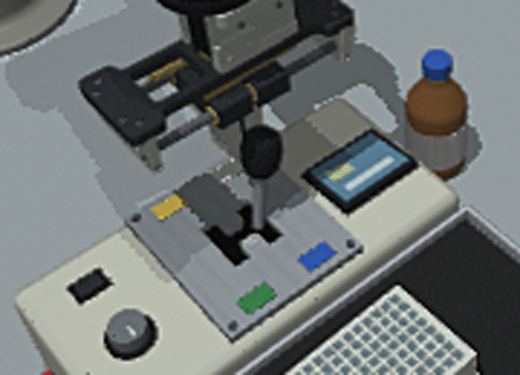

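View pics/wrist_c.png

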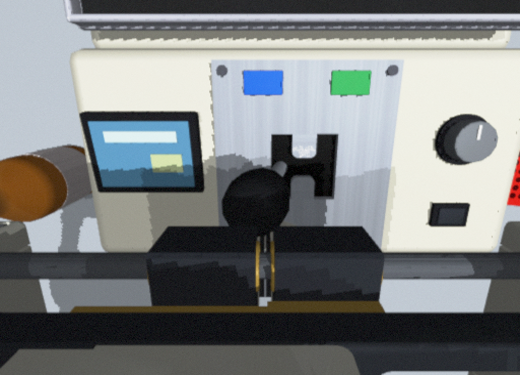

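```bash
cat >> h.py <<'E'
from scipy.optimize import least_squares
def knobfit():
    out=[]
    for cam in ["scene","top"]:
        c=imaging.read_camera(cam);P=pts(c);hs=cv2.cvtColor(c["color"],cv2.COLOR_RGB2HSV)
        H,S,V=hs[...,0].astype(int),hs[...,1],hs[...,2]
        L=(P[...,:2]-O)@R.T*1e3; zz=P[...,2]*1e3
        near=(abs(L[...,0])<80)&(abs(L[...,1])<60)&(zz>112)&(zz<132)
        off=[]
        for m,t in (((H>105)&(H<130)&(S>150),(60,29)),((H>45)&(H<80)&(S>120),(60,-29))):
            m=m&near
            if m.sum()>25: off.append(L[m].mean(0)-t)
        off=np.mean(off,0)
        m=(V<70)&(zz>165)&(zz<216)&(abs(L[...,0])<60)&(abs(L[...,1])<60)
        q=np.c_[L[m]-off,zz[m]-(1.5 if cam=="scene" else 0)]
        # model: barrel surface about lever axis: radius 16.5, half height 21
        def res(a):
            d=np.array([np.sin(a[0]),np.cos(a[0])*np.sin(a[1]),np.cos(a[0])*np.cos(a[1])])
            r=q-np.array([0,0,30])-162*d
            ax=r@d; rad=np.linalg.norm(r-np.outer(ax,d),axis=1)
            dx=rad-16.5; dz=abs(ax)-21
            return np.maximum(dx,dz)
        f=least_squares(res,[L[m][:,0].mean()/162,L[m][:,1].mean()/162],loss="soft_l1",f_scale=2)
        a=f.x;print(cam,"off",off.round(1),"rock %.3f cross %.3f"%tuple(a),"knob x %.1f y %.1f"%(162*np.sin(a[0]),162*np.cos(a[0])*np.sin(a[1])),"rms",np.sqrt((res(a)**2).mean()).round(2),len(q))
E
python3 -c "
from h import *
knobfit()"
```

```text
scene off [-0.5  2.1] rock -0.025 cross 0.202 knob x -4.1 y 32.4 rms 1.71 248
  return _methods._mean(a, axis=axis, dtype=dtype,
  ret = ret.dtype.type(ret / rcount)
h.py:52: RuntimeWarning: Mean of empty slice.
  f=least_squares(res,[L[m][:,0].mean()/162,L[m][:,1].mean()/162],loss="soft_l1",f_scale=2)
Traceback (most recent call last):
  File "h.py", line 52, in knobfit
    f=least_squares(res,[L[m][:,0].mean()/162,L[m][:,1].mean()/162],loss="soft_l1",f_scale=2)
ValueError: Initial guess is outside of provided bounds
```

Emit:
send_rows([
  [0.002,0,0,0,0,0,1],
  [0.002,0,0,0,0,0,1],
  [0,0,0,0,0,0,1],
])

```text
time: 4.05
tool_pos: [0.5355, -0.0957, 0.1748]
tool_rot: [3.142, -0.0, -0.196]
contact_force: [-2.8, 0.9, 1.3]
opening: 0.0003
```

```bash
sed -i 's/q=np.c_\[L\[m\]-off/if m.sum()<30: continue\n        q=np.c_[L[m]-off/' h.py; python3 -c "
from h import *
shot('d');knobfit()"
```

```text
t 4.05 tcp loc mm [-24.3  27.8 174.8] F loc [-2.96  0.34] 1.34
scene knob n 248 mean [  6.   29.3 199. ] min [-17.1  15.9 160.6] max [ 17.9  47.6 212.4]
scene off [-0.5  1.8] rock -0.003 cross 0.203 knob x -0.5 y 32.7 rms 1.68 245
  return _methods._mean(a, axis=axis, dtype=dtype,
  ret = ret.dtype.type(ret / rcount)
```

Emit:
send_rows([
  [-0.01,0,0,0,0,0,1],
  [-0.02,0,0,0,0,0,1],
  [0,-0.024,0,0,0,0,1],
  [0,-0.03,0,0,0,0,1],
  [0,0,0,0,0,0,1],
])

```text
time: 4.72
tool_pos: [0.5171, -0.0335, 0.1749]
tool_rot: [-3.14, -0.001, -0.194]
contact_force: [0.1, 0.6, -0.3]
opening: 0.0003
```

Emit:
send_rows([
  [0.02,0,0,0,0,0,1],
  [0.024,0,0,0,0,0,1],
  [0.01,0,0,0,0,0,1],
  [0,0,0,0,0,0,1],
])

```text
time: 5.05
tool_pos: [0.5714, -0.0482, 0.1744]
tool_rot: [3.141, -0.002, -0.196]
contact_force: [-0.5, -0.2, -0.6]
opening: 0.0008
```

```bash
python3 -W ignore -c "
from h import *
shot('e');knobfit()"
```

```text
t 5.05 tcp loc mm [  1.6  81.4 174.4] F loc [-0.4  -0.33] -0.6
scene knob n 200 mean [  8.8  29.3 198.6] min [ -6.2  16.  164.1] max [ 17.5  46.  213.2]
scene off [0.  1.7] rock -0.007 cross 0.202 knob x -1.1 y 32.4 rms 1.64 212Traceback (most recent call last):
  File "<string>", line 3, in <module>
    shot('e');knobfit()
              ~~~~~~~^^
  File "h.py", line 53, in knobfit
    f=least_squares(res,[L[m][:,0].mean()/162,L[m][:,1].mean()/162],loss="soft_l1",f_scale=2)
    return func(*args, **kwargs)
    raise ValueError("Residuals are not finite in the initial point.")
ValueError: Residuals are not finite in the initial point.
```

View pics/wrist_e.png

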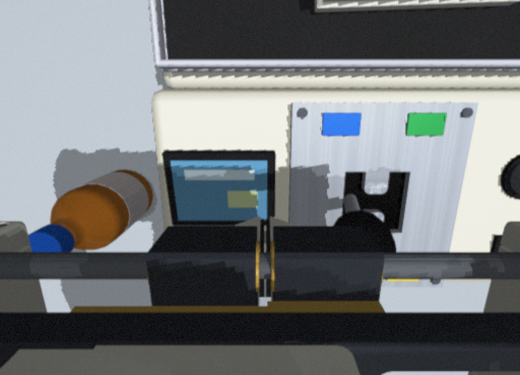

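View pics/scene_e.png

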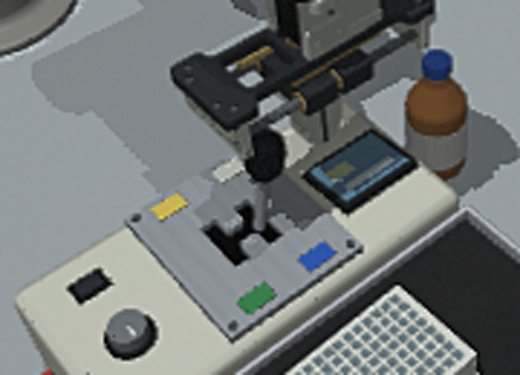

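Emit:
send_rows([
  [0,0.004,0,0,0,0,1],
  [0,0.004,0,0,0,0,1],
  [0,0.004,0,0,0,0,1],
  [0,0.004,0,0,0,0,1],
  [0,0.004,0,0,0,0,1],
])

```text
time: 5.72
tool_pos: [0.5654, -0.0671, 0.175]
tool_rot: [-3.141, -0.001, -0.196]
contact_force: [0.3, 3.0, 1.3]
opening: 0.0002
```

Emit:
send_rows([
  [0,0.004,0,0,0,0,1],
  [0,0.004,0,0,0,0,1],
  [0,0.004,0,0,0,0,1],
  [0,0.004,0,0,0,0,1],
  [0,0.004,0,0,0,0,1],
])

```text
time: 6.13
tool_pos: [0.5615, -0.0869, 0.1748]
tool_rot: [-3.142, -0.0, -0.196]
contact_force: [0.5, 3.3, 1.5]
opening: 0.0005
```

```bash
sed -i 's/off=np.mean(off,0)/off=np.mean(off,0) if off else np.array([0,1.8 if cam=="scene" else -1.8])/' h.py; python3 -W ignore -c "
from h import *
shot('f');knobfit()"
```

```text
t 6.1333 tcp loc mm [ -0.5  41.5 174.8] F loc [-0.14  3.36] 1.54
scene knob n 253 mean [  8.2  11.2 201.2] min [ -7.5  -5.  161.8] max [ 17.2  46.8 214.8]
scene off [-0.6  1.9] rock 0.004 cross 0.065 knob x 0.6 y 10.6 rms 5.47 251
```

View pics/scene_f.png

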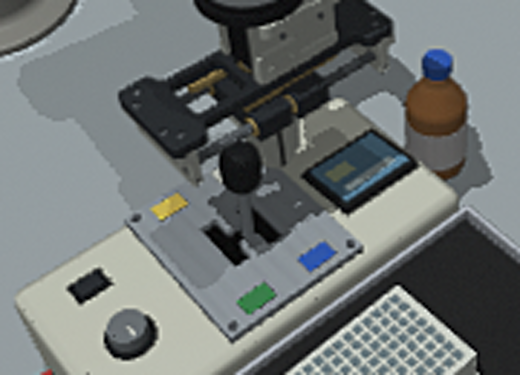

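Emit:
send_rows([
  [0,0.004,0,0,0,0,1],
  [0,0.004,0,0,0,0,1],
  [0,0.004,0,0,0,0,1],
  [0,0.004,0,0,0,0,1],
  [0,0.004,0,0,0,0,1],
])

```text
time: 6.8
tool_pos: [0.5575, -0.1066, 0.1747]
tool_rot: [3.141, -0.0, -0.196]
contact_force: [-0.4, 0.7, 1.2]
opening: 0.0003
```

Emit:
send_rows([
  [0,0.004,0,0,0,0,1],
  [0,0.004,0,0,0,0,1],
  [0,0.003,0,0,0,0,1],
  [0,0,0,0,0,0,1],
])

```text
time: 7.13
tool_pos: [0.5553, -0.1178, 0.1746]
tool_rot: [3.141, 0.0, -0.197]
contact_force: [1.3, 1.0, 2.0]
opening: 0.0007
```

```bash
python3 -W ignore -c "
from h import *
shot('g');knobfit()"
```

```text
t 7.1333 tcp loc mm [ -0.6  10.  174.6] F loc [1.1  1.23] 2.02
scene knob n 257 mean [  8.4 -20.2 200.9] min [ -9.  -37.6 163.1] max [ 18.5  19.8 214.2]
scene off [-0.5  1.8] rock 0.002 cross -0.118 knob x 0.3 y -19.0 rms 5.59 258
```

View pics/scene_g.png

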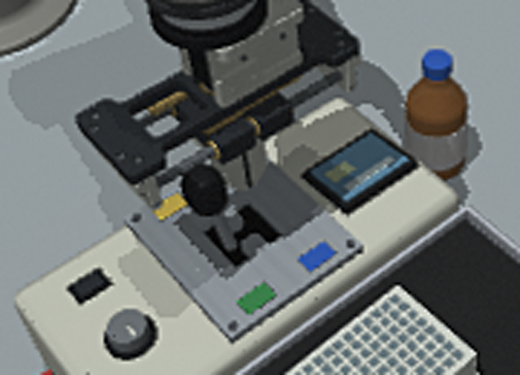

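View pics/wrist_g.png

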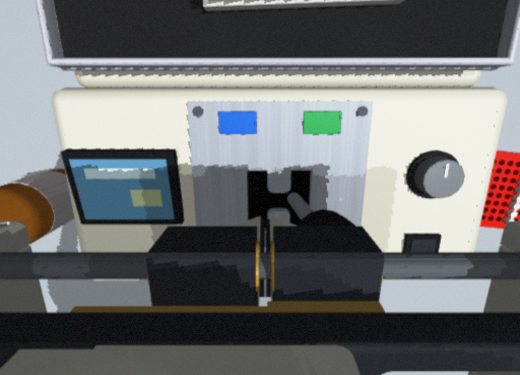

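Emit:
send_rows([
  [0,0.002,0,0,0,0,1],
  [0,0.002,0,0,0,0,1],
  [0,0.002,0,0,0,0,1],
])

```text
time: 7.63
tool_pos: [0.5542, -0.1227, 0.1745]
tool_rot: [-3.141, 0.0, -0.196]
contact_force: [0.3, 1.3, -1.4]
opening: 0.0006
```

Emit:
send_rows([
  [0,0.002,0,0,0,0,1],
  [0,0.001,0,0,0,0,1],
])

```text
time: 7.8
tool_pos: [0.5536, -0.126, 0.1745]
tool_rot: [-3.142, 0.0, -0.196]
contact_force: [0.3, 2.5, -0.6]
opening: 0.0005
```

```bash
python3 -W ignore -c "
from h import *
shot('h');knobfit()"
```

```text
t 7.8 tcp loc mm [ -0.7   1.6 174.5] F loc [-0.22  2.51] -0.55
scene knob n 266 mean [  8.2 -27.7 199.9] min [ -8.4 -45.4 162.1] max [ 17.7   6.9 214.1]
scene off [-0.5  1.8] rock 0.001 cross -0.173 knob x 0.1 y -27.8 rms 5.46 265
```

View pics/scene_h.png

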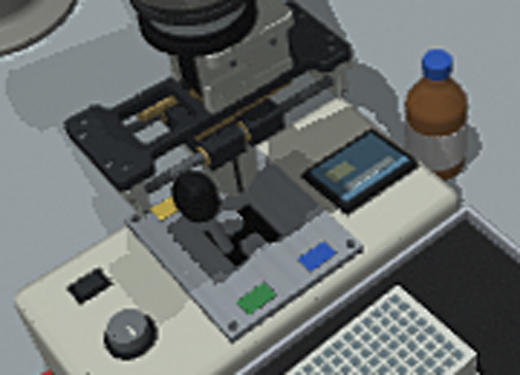

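Emit:
send_rows([
  [0,0.001,0,0,0,0,1],
  [0,0.001,0,0,0,0,1],
  [0,0,0,0,0,0,1],
])

```text
time: 8.3
tool_pos: [0.5533, -0.1277, 0.1747]
tool_rot: [-3.141, 0.0, -0.196]
contact_force: [0.4, 1.3, -1.4]
opening: 0.0005
```

```bash
python3 -W ignore -c "
from h import *
shot('i');knobfit()"
```

```text
t 8.3 tcp loc mm [-6.000e-01 -1.000e-01  1.747e+02] F loc [0.13 1.35] -1.35
scene knob n 268 mean [  8.2 -29.5 199.1] min [-10.9 -47.5 161.4] max [ 17.9   5.2 213.7]
scene off [0.  1.7] rock -0.004 cross -0.182 knob x -0.7 y -29.3 rms 5.46 266
```

Emit:
send_rows([
  [0,-0.008,0,0,0,0,1],
  [0,-0.01,0,0,0,0,1],
  [-0.02,0,0,0,0,0,1],
  [-0.03,0,0,0,0,0,1],
  [-0.005,0,0,0,0,0,1],
])

```text
time: 8.97
tool_pos: [0.4993, -0.0975, 0.1743]
tool_rot: [-3.142, 0.004, -0.195]
contact_force: [1.1, 0.8, -0.2]
opening: 0.0006
```

Emit:
send_rows([
  [0,0,0,0,0,0,1],
  [0,0.02,0,0,0,0,1],
  [0,0.02,0,0,0,0,1],
  [0,0.007,0,0,0,0,1],
  [0,0,0,0,0,0,1],
])

```text
time: 9.38
tool_pos: [0.4945, -0.1469, 0.1749]
tool_rot: [3.141, -0.001, -0.198]
contact_force: [0.7, 0.5, 0.6]
opening: 0.0004
```

```bash
python3 -W ignore -c "
from h import *
shot('j');knobfit()"
```

```text
t 9.3833 tcp loc mm [-54.5 -30.4 174.9] F loc [0.59 0.66] 0.6
scene knob n 267 mean [  2.  -32.9 199.1] min [-59.7 -47.1 161.4] max [ 17.1 -14.  214.8]
scene off [-0.5  2. ] rock -0.011 cross -0.199 knob x -1.8 y -32.0 rms 10.33 269
```

View pics/wrist_j.png

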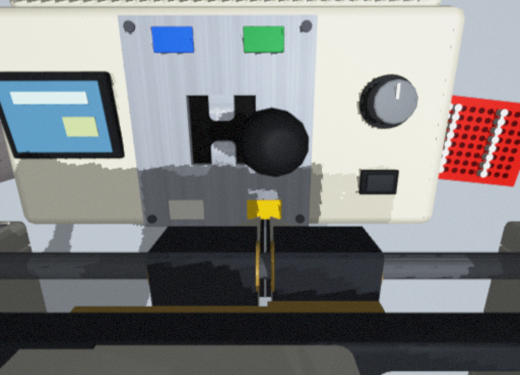

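Emit:
send_rows([
  [0.012,0.0005,0,0,0,0,1],
  [0.008,0,0,0,0,0,1],
  [0.004,0,0,0,0,0,1],
  [0.004,0,0,0,0,0,1],
  [0.004,0,0,0,0,0,1],
])

```text
time: 10.05
tool_pos: [0.525, -0.1519, 0.1745]
tool_rot: [-3.142, 0.001, -0.196]
contact_force: [-2.8, 1.3, 2.2]
opening: 0.0002
```

Emit:
send_rows([
  [0.003,0,0,0,0,0,1],
  [0.003,0,0,0,0,0,1],
  [0.003,0,0,0,0,0,1],
  [0.003,0,0,0,0,0,1],
])

```text
time: 10.38
tool_pos: [0.5368, -0.1546, 0.1748]
tool_rot: [3.142, 0.0, -0.196]
contact_force: [-2.4, -0.2, 2.6]
opening: 0.0004
```

```bash
python3 -W ignore -c "
from h import *
shot('k');knobfit()"
```

```text
t 10.3833 tcp loc mm [-11.5 -29.7 174.8] F loc [-2.37 -0.64] 2.6
scene knob n 248 mean [ 18.9 -33.5 200.4] min [-17.2 -47.3 160.2] max [ 30.1 -16.  213.3]
scene off [-0.3  1.9] rock 0.075 cross -0.198 knob x 12.1 y -31.9 rms 1.93 245
```

View pics/wrist_k.png

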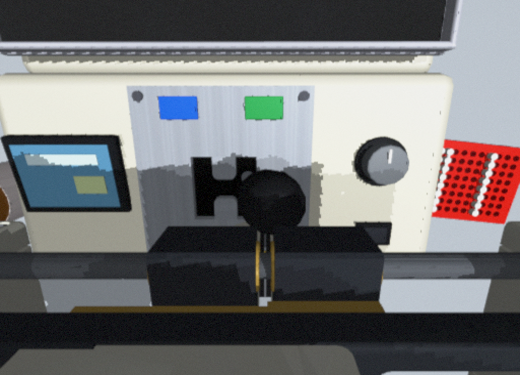

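The lever is entering the slot marked by the green tab (knob x ≈ 12 mm). About 23 mm remains.

Emit:
send_rows([
  [0.003,0,0,0,0,0,1],
  [0.003,0,0,0,0,0,1],
  [0.003,0,0,0,0,0,1],
  [0.003,0,0,0,0,0,1],
  [0.003,0,0,0,0,0,1],
])

```text
time: 11.05
tool_pos: [0.5516, -0.1573, 0.1743]
tool_rot: [-3.141, 0.001, -0.196]
contact_force: [-1.6, 1.7, -2.1]
opening: 0.0002
```

Emit:
send_rows([
  [0.002,0,0,0,0,0,1],
  [0.002,0,0,0,0,0,1],
])

```text
time: 11.22
tool_pos: [0.5554, -0.1582, 0.1743]
tool_rot: [-3.141, 0.001, -0.196]
contact_force: [-2.6, 0.1, -0.9]
opening: 0.0005
```

```bash
python3 -W ignore -c "
from h import *
shot('l');knobfit()"
```

```text
t 11.2167 tcp loc mm [  7.4 -29.6 174.3] F loc [-2.59 -0.36] -0.88
scene knob n 248 mean [ 37.9 -32.8 198.5] min [  2.6 -46.5 170.7] max [ 50.6 -13.2 213.6]
scene off [-0.   1.8] rock 0.189 cross -0.195 knob x 30.4 y -30.8 rms 2.51 248
```

View pics/scene_l.png

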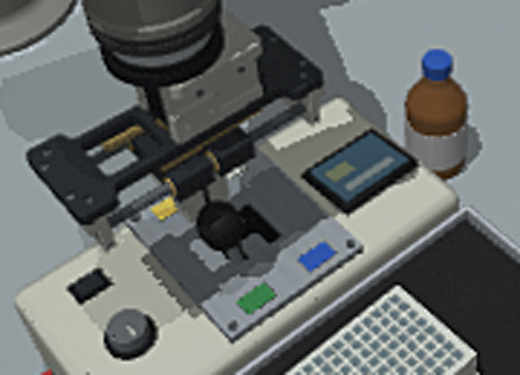

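Moving in 1 mm rows until the force rises.

Emit:
send_rows([
  [0.0015,0,0,0,0,0,1],
  [0.0015,0,0,0,0,0,1],
])

```text
time: 11.63
tool_pos: [0.5573, -0.1586, 0.1745]
tool_rot: [-3.142, 0.003, -0.196]
contact_force: [-8.5, 0.6, 0.7]
opening: 0.0005
```

Emit:
send_rows([
  [0.001,0,0,0,0,0,1],
])

```text
time: 11.72
tool_pos: [0.5576, -0.1587, 0.1744]
tool_rot: [-3.142, 0.005, -0.196]
contact_force: [-9.9, 1.5, 2.5]
opening: 0.0003
```

Emit:
send_rows([
  [0.001,0,0,0,0,0,1],
])

```text
time: 11.8
tool_pos: [0.5579, -0.1587, 0.1744]
tool_rot: [-3.142, 0.006, -0.196]
contact_force: [-13.5, 2.4, 3.2]
opening: 0.0003
```

```bash
python3 -W ignore -c "
from h import *
shot('m');knobfit()"
```

```text
t 11.8 tcp loc mm [  9.9 -29.7 174.4] F loc [-13.69  -0.27] 3.18
scene knob n 247 mean [ 40.1 -32.8 198.3] min [  5.5 -46.5 169.8] max [ 52.8 -13.7 214.5]
scene off [0.  1.8] rock 0.203 cross -0.196 knob x 32.6 y -30.9 rms 2.57 248
```

Emit:
send_rows([
  [-0.006,0,0,0,0,0,1],
  [-0.02,0,0,0,0,0,1],
  [-0.04,0,0,0,0,0,1],
  [-0.04,0,0,0,0,0,1],
  [-0.02,0,-0.02,0,0,0,1],
])

```text
time: 12.47
tool_pos: [0.4312, -0.1324, 0.1916]
tool_rot: [-3.139, 0.008, -0.196]
contact_force: [-0.8, 0.3, -0.4]
opening: 0.0004
```

Emit:
send_rows([
  [0,0,-0.035,0,0,0,1],
  [0,0.02,-0.035,0,0,0,1],
  [0,0.04,0,0,0,0,1],
  [0,0.04,0,0,0,0,1],
  [0,0.04,0,0,0,0,1],
])

```text
time: 12.88
tool_pos: [0.41, -0.274, 0.2666]
tool_rot: [3.139, -0.005, -0.195]
contact_force: [1.2, -0.8, -0.4]
opening: 0.0006
```

Emit:
send_rows([
  [0,0.04,0,0,0,0,1],
  [0,0.04,0,0,0,0,1],
  [0,0.02,0,0,0,0,1],
  [0,0,0,0,0,0,1],
  [0,0,0,0,0,0,1],
])

```text
time: 13.3
tool_pos: [0.3899, -0.3712, 0.2649]
tool_rot: [3.141, -0.002, -0.198]
contact_force: [1.0, 0.9, -0.2]
opening: 0.0004
```

```bash
python3 -W ignore -c "
from h import *
shot('n');knobfit()
c=imaging.read_camera('scene');cv2.imwrite('pics/sceneF.png',c['color'][:,:,::-1])"
```

```text
t 13.3 tcp loc mm [-113.4 -270.8  264.9] F loc [0.81 1.09] -0.25
scene knob n 220 mean [ 42.8 -33.4 197.7] min [ 25.  -46.1 169.2] max [ 52.6 -15.7 209. ]
scene off [-0.   1.7] rock 0.205 cross -0.193 knob x 33.0 y -30.4 rms 2.02 220
top off [0.2 0.7] rock 0.228 cross -0.229 knob x 36.6 y -35.8 rms 1.96 234
```

View pics/sceneF.png

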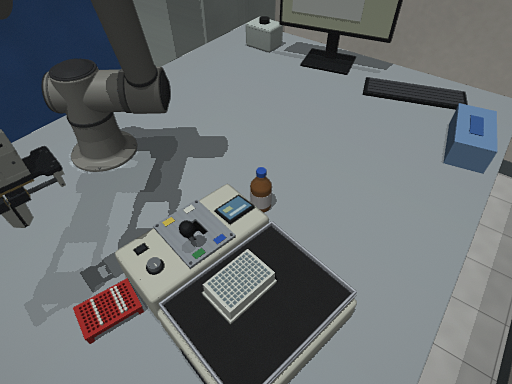

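View pics/top_n.png

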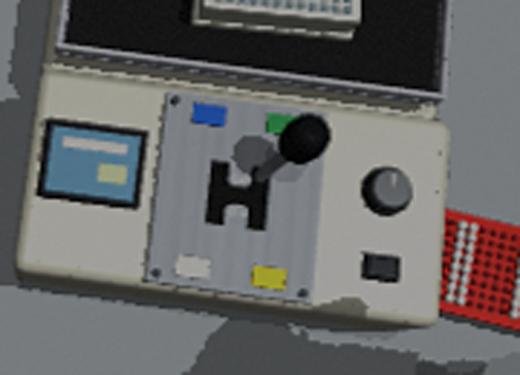

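```bash
python3 -c "
from cell import workorder
print(workorder.hand_in())"
```

```text
the job is handed in; nothing more can be done
None
```

The lever is home in the slot with the green tab, which in this run is the far slot on the right. I pushed the knob with shut fingertips from white to neutral, across the gate, then forward, and never gripped it. I handed the job in at about 13.5 s.

- **Slot end:** the push stalled there. Force rose from about 2.5 N while moving to 13.7 N, with almost no further travel.
- **Camera fits after letting go:** the knob has stayed where I left it, but the two cameras disagree by a few mm. On average they agree with the expected home angles of +0.217 and -0.184 fore-and-aft, but lean slightly further right:

| Camera | gear_rock (rad) | gear_cross (rad) | Knob x (mm) | Knob y (mm) |
|---|---|---|---|---|
| Scene | 0.205 | -0.193 | 33.0 | -30.4 |
| Top | 0.228 | -0.229 | 36.6 | -35.8 |

- **Top camera, sideways:** its -0.229 is outside what the slot allows, so I put it down to fit error.
- **Surroundings:** the tube rack, deep-well plate and bottle look unmoved in the last pictures, though I did not measure them again.
- **Hand:** it is clear of the machine, raised to 0.265 m beyond the console's right side, with only sensor noise on the force reading (about 1 N).

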